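Lock the battery cap on the portable test set

TASK

A fresh battery already stands in the open well of the green test set. Fit the battery cap with the orange grip: feel its two lugs into the slots of the collar, push it down against the spring, turn it clockwise to the stop and let it rise into its notches, so that it is locked level and flush with the rim; then let go of it. Do not force it at any time, and leave the other things on the bench where they are.

Things in the scene. Friction and masses are not known exactly. Their poses are not given: they have to be found in the camera images.
- cap: battery cap, 70 g, 50 mm tall, standing upright. Origin: centre of its underside, z up. Round black plug 38 mm across, 16 mm tall, its lowest 5 mm tapered to 31 mm; its flat top face is the shoulder. Two brass lugs stick out of the plug along +x and -x to 25 mm from the axis, each 6 mm wide, 6 to 11 mm above the origin. A half turn about z gives the same cap.
- cap_grip (a point): on the cap's axis, 49 mm above its underside, axes as the cap's; 1 mm below the top of the upright orange wing grip, which is 12 mm thick (along y), 34 mm long (along x) and stands from 16 to 50 mm above the underside
- testset: green portable test set, 210 x 165 mm, top panel 100 mm above the bench; it does not move. Origin: centre of its underside, z up. The battery well is at (-46, +24) mm from the origin; a black display 56 x 104 mm on the half at +x; range knob, two binding posts and a toggle, up to 15 mm tall, near the edge at -y.
- well (a point): centre of the well's mouth, at the collar's rim, 118 mm above the bench; axes as the test set's. The aluminium collar is a ring, bore 40, outside 52, 18 mm tall, and does not turn. Two slots 8.5 mm wide, half a turn apart and open at the rim, lie along this x, give or take 0.30 rad: the collar is not clamped alike on every set. Lugs that miss them rest on the rim, cap origin 6 mm below it.
- well_floor (a point): on the well's axis at the panel, 18 mm below the rim; axes as the test set's. Lugs at the foot of the slots stand on it (cap origin 24 mm below the rim). From there a passage 7 mm high runs clockwise, seen from above, under the collar's wall (cap origin 22 to 24 mm below the rim). Its notch is centred 0.785 rad past the slot; the stop is the notch's far side.
- well_lock (a point): on the well's axis, 16 mm below the rim, axes as the test set's: where the cap's origin comes to rest when the lugs have risen into the two notches (8.5 mm wide, 6 mm up from the passage); the shoulder is then flush with the rim. A cap not locked is pushed up out of the slots by the spring.
- battery (a point): on the well's axis, 8 mm below the rim, axes as the test set's: top of the battery's contact while nothing presses on it. The battery stands on a spring and meets the cap's underside here; pushing it down takes 1.4 N at first and 0.85 N more per mm: about 8 N with the cap locked, 15 N with the lugs on the panel.
- old_cell: used battery standing on the bench, 33 mm across, 61 mm tall; origin: centre of its underside; leave it alone
- jar: small clear jar of screws with a red lid, 44 mm across, 55 mm tall, standing; origin: centre of its underside; leave it alone
- screwdriver: screwdriver with a red handle, 200 mm long, lying along its x; leave it alone
- mallet: red soft-faced mallet, 260 mm long, lying along its x, head to +x; leave it alone
Mind the look-alikes: they are no part of the job. What is shaped like the cap but turquoise is not meant.

How it is judged:
By the outcome, as a careful person would: the job done as asked, in the order asked, and still so for the second after the job is handed in, with the robot touching nothing.
It also fails if it takes over 70 s, if anything falls off the work surface, if the arm or the gripper's body presses on something with over 40 N, if the wrist force passes 120 N, or if a joint passes its speed limit or range.

ROBOT

A 6-joint arm with a two-finger parallel gripper is mounted at the origin on the work surface. World frame = base frame: x ahead of the robot, y to its left, z up, the work surface at z = 0. Lengths are in m, angles in rad, forces in N, time in s.
With the tool pointing down it reaches from about 0.225 to 0.725 m from the base axis. Payload 3.1 kg.
Tool frame: the origin (TCP) lies midway between the tips of the shut fingers; the grasp point (between the pads) lies 19 mm behind it; z points along the fingers, x is the direction in which the jaws open and shut, and the axes are right-handed (so a half turn about z gives the same grasp; the last joint's range is limited). The gripper opens to 85 mm and grips with 20 to 120 N. Pads are 22 mm wide; open, the fingers measure 114 mm over their backs; the gripper's body (76 mm by 85 mm) begins 54 mm behind the grasp point. The pads swing forward as they close: fully open they stand 13 mm farther back than shut.
Start: joints at [-1.357, 0.048, 0.099, 1.622, 0, 1.443], TCP at [0.176, -0.495, 0.231] pointing down, gripper open.
Joint ranges: [-2.91, 2.91], [-0.99, 1.94], [-1.21, 1.42], [-2.12, 2.29], [-1.49, 1.47], [-3.14, 3.14]. Speed limits (rad/s): [2.79, 2.79, 3.14, 3.14, 3.14, 3.14].

INTERFACE

Orientations are given as a unit quaternion [w, x, y, z].
In Python, from station import r gives the robot as it stands.
- The arm moves only by the tool send_rows, never from a script. Its argument "series" is a list of rows, each a list of 2 entries, a list of its own where there are three numbers: the shift along the tool's x, y, z in units of 25 mm (1.0 is 25 mm), then the turn about the tool's z in rad. A call has exactly 8 rows; each row is the pose to reach, as a shift and turn from the pose commanded when the call began, along the tool's axes at that moment; what a row does not reach only later rows make up. A row lasts 1/12 s, in which the tool goes at most 41.7 mm and 7.16 degrees, less where a joint would pass 70% of its speed; a pose out of reach is approached as far as the arm can. A call with a gripper value outside its range is refused whole. "jaw" is the opening, from 0 (shut) to 1 (fully open), set as the call begins (left out, the last holds). The fingers move at their own pace and stop on an object; the grip force is fixed at half the most. Time passes only in rows, so rows that repeat a pose let the fingers close, or fill a call up. It gives the time, the measured TCP pose, the force and the opening at its end, in the units of the state.
- r.read_state(): the state, without advancing time (a new reading comes with each control period).
- r.read_camera(name): name is "scene" or "top" or "wrist"; returns the picture (384x512x3 uint8, red, green, blue); there is no depth.
- r.camera_info(name): a dict with "camera_matrix" (3x3 intrinsics, pixels), "eye" and "rotation" of the camera in the world; the wrist camera has in their place "hand_eye" (4x4, takes a point from camera to tool coordinates, whose origin is the TCP and whose axes are the tool frame's). Camera axes: x right, y up, looking along -z (the intrinsics and any distortion apply to the point x, -y, -z); pixel columns grow to the right and rows downward; lengths in m; the calibration is good to about 2 mm. A picture is of the moment at which its call begins: read the wrist's pose just before it. camera_info takes no time and is no camera call.
- r.close_job(): hands the job in, once; it reports no verdict.
Trained networks look in the newest picture that a camera, given by its name, has taken for a name from the list of things; names that differ only in an ending like _2 or _b are one class to them, and where a whole thing is asked for, a point or a joint stands for the part that bears it (a point fixed in the world has none). Each returns a list of dicts, best first, with "confidence" (0 to 1); they miss things now and then, are a little off and sometimes report something else, mostly with a low value. They report only what shows in the picture. A call takes as long as a camera call. They do not tell look-alikes from the thing itself.
- r.spot_in(query, camera): "box" ([centre column, centre row, width, height] in pixels, round what is visible of it).
The state is a dict: "time": time; "joint_pos": joint angles; "dq": joint speeds; "effort": joint torques, N m; "tcp_pos": TCP position; "tcp_rot": TCP orientation; "contact_force": force on the tool from outside, world axes, zero at the start; "torque": the same for the moment, N m; "opening": opening from 0.0 (shut) to 1.0 (fully open).
Only numpy, scipy, OpenCV 4.12 (cv2) and the standard library are available. Lean on these libraries where they do the work, as an engineer would, in place of code of your own. Each camera call takes 0.05 s, during which the arm holds its last target. There are 200 camera calls.

## Working session

There is one attempt and no reset: what is moved stays moved. The work goes in short steps, Python scripts to look and compute and a tool call to move; the robot and the scene stay as the last step left them, time stands still between calls to the robot, and variables do not carry over. Pictures are saved under pics/ and viewed, about 8 in all and at most 12, crops included, and the job is handed in when it is done.

Besides the shell and the picture viewer there is one more tool, called after "Call:" as name(argument=value, ...) on one line, values as JSON. send_rows: Moves the arm, as the interface text tells. Its arguments: {"type":"object","properties":{"series":{"type":"array"},"jaw":{"type":"number"}},"required":["series"]}

```bash
mkdir -p pics
cat > h.py <<'E'
import numpy as np, cv2
from station import r
from scipy.spatial.transform import Rotation as R
def rot(q): return R.from_quat([q[1],q[2],q[3],q[0]]).as_matrix()
def cam(name, st=None):
    c=r.camera_info(name); K=np.array(c["camera_matrix"])
    if "hand_eye" in c:
        st=st or r.read_state(); T=np.array(c["hand_eye"]); A=rot(st["tcp_rot"])
        return K,A@T[:3,:3],np.array(st["tcp_pos"])+A@T[:3,3]
    Q=np.array(c["rotation"]); Q=Q if Q.shape==(3,3) else rot(Q)
    return K,Q,np.array(c["eye"])
def px2w(cm,u,v,z):
    K,Q,e=cm; d=np.linalg.inv(K)@[u,v,1]; d=Q@(d*[1,-1,-1]); return e+d*(z-e[2])/d[2]
def w2px(cm,p):
    K,Q,e=cm; d=Q.T@(np.array(p)-e)*[1,-1,-1]; q=K@d; return q[:2]/q[2]
E
python3 - <<'E'
from h import *
for n in ("scene","top"):
    im=r.read_camera(n); cv2.imwrite(f"pics/{n}0.png",im[:,:,::-1])
    c=r.camera_info(n); print({k:(np.round(v,3).tolist() if k!='x' else v) for k,v in c.items() if not isinstance(v,str)})
    for q in ("cap","testset","old_cell","jar","well"):
        try: print(n,q,[(round(d["confidence"],2),np.round(d["box"]).tolist()) for d in r.spot_in(q,n)])
        except Exception as e: print(q,e)
print(r.camera_info("wrist")); print(r.read_state())
E
```

```text
{'camera_matrix': [[451.283, 0.0, 254.526], [0.0, 451.283, 194.983], [0.0, 0.0, 1.0]], 'eye': [1.157, 0.294, 0.935], 'rotation': [0.4, 0.155, 0.318, 0.845]}
scene cap [(0.66, [257.0, 203.0, 16.0, 22.0]), (0.59, [255.0, 230.0, 17.0, 23.0])]
scene testset [(0.82, [349.0, 265.0, 111.0, 118.0])]
scene old_cell [(0.83, [306.0, 201.0, 13.0, 25.0])]
scene jar [(0.75, [220.0, 275.0, 21.0, 31.0])]
scene well [(0.59, [350.0, 268.0, 112.0, 115.0])]
{'camera_matrix': [[431.37, 0.0, 260.882], [0.0, 431.37, 188.416], [0.0, 0.0, 1.0]], 'eye': [0.513, -0.151, 1.359], 'rotation': [-0.698, -0.018, 0.022, 0.716]}
top cap [(0.6, [272.0, 202.0, 12.0, 10.0]), (0.44, [254.0, 183.0, 8.0, 10.0])]
top testset [(0.68, [174.0, 199.0, 67.0, 77.0])]
top old_cell [(0.65, [239.0, 232.0, 12.0, 9.0])]
top jar [(0.53, [245.0, 129.0, 18.0, 14.0]), (0.5, [240.0, 231.0, 13.0, 11.0])]
top well [(0.86, [173.0, 197.0, 64.0, 78.0])]
{'camera_matrix': array([[268.80363763,   0.        , 255.29944447],
       [  0.        , 268.80363763, 193.36431914],
       [  0.        ,   0.        ,   1.        ]]), 'hand_eye': array([[ 9
[... 305 characters left out ...]
        1.00000000e+00]])}
{'time': 0.6, 'joint_pos': array([-1.35680698e+00,  4.79672928e-02,  9.92252157e-02,  1.62199250e+00,
        3.17359121e-05,  1.44297477e+00]), 'dq': array([-0.00086342, -0.00057763,  0.00121624, -0.0010922 , -0.00094455,
       -0.00059463]), 'effort': array([-3.68994379e-04, -3.38368177e+01,  3.19933963e+01,  1.25598082e-03,
       -2.91560164e-04, -3.11058571e-06]), 'tcp_pos': array([ 0.17596509, -0.49463938,  0.23134125]), 'tcp_rot': array([ 9.17738673e-06,  8.17066025e-01, -5.76544109e-01,  3.34777985e-05]), 'contact_force': array([-0.22892987,  0.05015215, -0.16718528]), 'torque': array([-0.00436862, -0.0228973 ,  0.04867759]), 'opening': 0.9990807732488814}
```

Run:
```python
from h import *
a=cv2.imread("pics/scene0.png")[150:350,190:430]; b=cv2.imread("pics/top0.png")[110:270,120:320]
a=cv2.resize(a,None,fx=1.67,fy=1.67*1,interpolation=3); b=cv2.resize(b,None,fx=2,fy=2,interpolation=3)
h=max(a.shape[0],b.shape[0]); p=lambda x:cv2.copyMakeBorder(x,0,h-x.shape[0],0,0,0)
cv2.imwrite("pics/both0.png",np.hstack([p(a),p(b)])[:, :800])
ct=cam("top"); cs=cam("scene")
for u,v in ((272,202),(254,183)): print("top",px2w(ct,u,v,.04))
for u,v in ((257,203),(255,230)): print("scene",px2w(cs,u,v,.025))
for u,v,z in ((174,199,.1),(239,232,.06),(245,129,.05)): print(px2w(ct,u,v,z))
```

```text
top [ 0.5453958  -0.19223801  0.04      ]
top [ 0.60493797 -0.13863844  0.04      ]
scene [ 0.54556925 -0.18520555  0.025     ]
scene [ 0.61833936 -0.13293149  0.025     ]
[0.55975528 0.09506107 0.1       ]
[ 0.45749104 -0.09034987  0.06      ]
[ 0.77058492 -0.1151636   0.05      ]
```

View pics/both0.png

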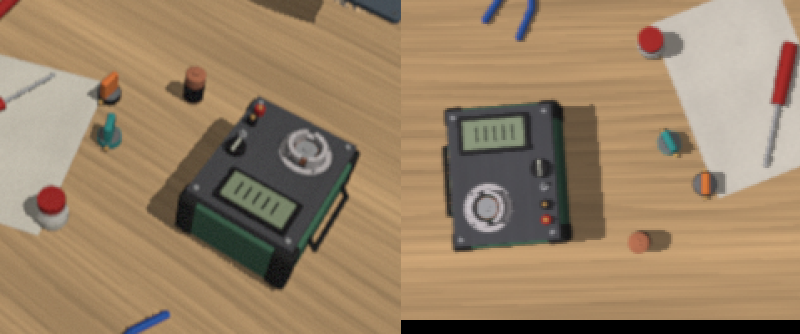

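Left panel scene view, right panel top view. Candidates: the orange-winged cap at scene (257,203) / top (272,202), and the turquoise look-alike at scene (255,230) / top (254,183). The old cell, jar lid, screwdriver and mallet are other shapes. By the description I choose the orange one, near world (0.545,-0.19), and go there for a close look.

Call:
send_rows(series=[[[-0.3, -0.8, 0], 0], [[-0.8, -2.2, 0], 0], [[-1.3, -3.7, 0.1], 0], [[-1.9, -5.2, 0.2], 0], [[-2.4, -6.7, 0.3], 0], [[-2.9, -8.1, 0.3], 0], [[-3.5, -9.6, 0.3], 0], [[-4, -11, 0.3], 0]], jaw=1)

```text
time: 1.27
tcp_pos: [0.4028, -0.3065, 0.224]
tcp_rot: [-0.0, 0.817, -0.576, 0.0]
contact_force: [0.7, -0.6, -0.0]
opening: 1.004
```

Call:
send_rows(series=[[[-0.5, -1.4, 0], 0], [[-1, -2.8, 0], 0], [[-1.5, -4.1, 0.1], 0], [[-1.9, -5.3, 0.2], 0], [[-2.2, -6.2, 0.3], 0], [[-2.4, -6.7, 0.3], 0], [[-2.5, -7, 0.3], 0], [[-2.5, -7, 0.3], 0]])

```text
time: 1.93
tcp_pos: [0.546, -0.1901, 0.2162]
tcp_rot: [0.0, 0.818, -0.576, -0.0]
contact_force: [0.3, 0.4, 0.5]
opening: 0.999
```

Run:
```python
from h import *
st=r.read_state(); im=r.read_camera("wrist"); np.save("pics/w1.npy",im); print(st["tcp_pos"],st["tcp_rot"],st["contact_force"],st["time"])
cm=cam("wrist",st)
print([(d["confidence"],d["box"]) for d in r.spot_in("cap","wrist")])
p=w2px(cm,[.545,-.19,.04]); print(p)
cv2.imwrite("pics/w1.png",cv2.resize(im[:,:,::-1],(768,576)))
```

```text
[ 0.54604766 -0.19006911  0.21620246] [ 4.90950628e-05  8.17508639e-01 -5.75916323e-01 -1.10015869e-04] [0.28344552 0.36909057 0.53937905] 1.9333
[(0.71, [258.0, 172.6, 28.2, 40.6]), (0.59, [232.2, 106.2, 27.4, 41.6])]
[254.55259008 177.21037467]
```

View pics/w1.png

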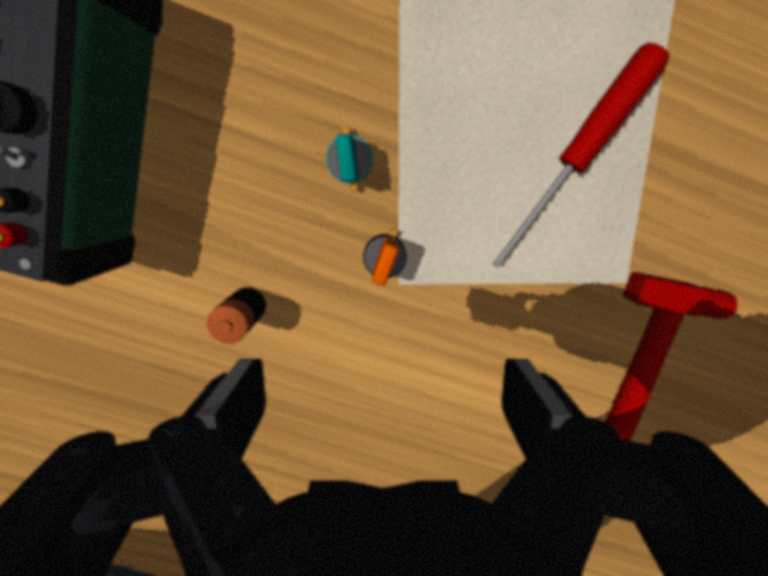

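Close view: orange wing of the wanted cap at (385,258), lug tip at (394,232), and the turquoise cap at (349,158). The choice is confirmed. Next, its axis and yaw.

```bash
cat >> h.py <<'E'
def orange(im):
    h=cv2.cvtColor(im,cv2.COLOR_RGB2HSV); return ((h[...,0]<16)&(h[...,0]>4)&(h[...,1]>200)&(h[...,2]>110)).astype(np.uint8)
def wing(x,y,a):
    c,s=np.cos(a),np.sin(a); P=[]
    for z in (.016,.05):
        for i,j in ((1,1),(1,-1),(-1,-1),(-1,1)):
            X,Y=.017*i,.006*j; P.append([x+c*X-s*Y,y+s*X+c*Y,z])
    return np.array(P)
def fitwing(cm,m,x0,z0=0):
    """fit pose by matching silhouette of the wing box (soft mask, supersampled)"""
    from scipy.optimize import minimize
    S=4; M=cv2.GaussianBlur(m.astype(np.float32),(0,0),1)
    def cost(p):
        q=np.array([w2px(cm,P+[0,0,z0]) for P in wing(*p)],np.float32)
        b=np.zeros((m.shape[0]*S,m.shape[1]*S),np.uint8)
        cv2.fillConvexPoly(b,np.round((cv2.convexHull(q)[:,0]+.5)*S*16).astype(np.int32),1,shift=4)
        b=cv2.GaussianBlur(cv2.resize(b.astype(np.float32),m.shape[::-1],interpolation=cv2.INTER_AREA),(0,0),1)
        return float(((b-M)**2).sum())
    best=min((minimize(cost,[x0[0],x0[1],a],method="Nelder-Mead",options=dict(initial_simplex=np.array([x0[0],x0[1],a])+np.array([[0,0,0],[.006,0,0],[0,.006,0],[0,0,.25]]),xatol=1e-4,fatol=1e-2,maxiter=90)) for a in (x0[2]-.2,x0[2]+.2)),key=lambda s:s.fun)
    return best.x,best.fun
E
python3 - <<'E'
from h import *
im=np.load("pics/w1.npy"); m=orange(im); 
n,l,s,c=cv2.connectedComponentsWithStats(m); print(s[s[:,4]>20].tolist())
st=r.read_state(); cm=cam("wrist",st); u,v=257,172
k=np.argmin([np.hypot(*(c[i]-[u,v])) if i and s[i,4]>20 else 1e9 for i in range(n)]); mm=(l==k).astype(np.uint8)
p0=px2w(cm,*c[k],.04); print(p0, fitwing(cm,mm,[p0[0],p0[1],-.1]))
A=rot(st["tcp_rot"]); print("tool x angle",np.arctan2(A[1,0],A[0,0]))
E
```

```text
[[0, 0, 512, 384, 196279], [248, 161, 17, 29, 287]]
[ 0.54620903 -0.19246943  0.04      ] (array([ 0.54560473, -0.19249455,  0.01016464]), np.float64(34.53489685058594))
tool x angle -1.2296972935239454
```

Call:
send_rows(series=[[[0, 0, 0.2], -0.12], [[0, 0, 0.5], -0.24], [[0, 0, 0.8], -0.36], [[0, 0, 1.1], -0.48], [[0, 0, 1.4], -0.6], [[0, 0, 1.7], -0.72], [[0, 0, 1.9], -0.84], [[0, 0, 2], -0.96]])

```text
time: 2.7
tcp_pos: [0.5439, -0.1921, 0.1657]
tcp_rot: [0.0, 0.991, -0.132, -0.001]
contact_force: [-0.4, -0.3, -0.6]
opening: 1.001
```

Call:
send_rows(series=[[[0, 0, 0], -0.12], [[0, 0, 0], -0.24], [[0, 0, 0], -0.36], [[0, 0, 0], -0.48], [[0, 0, 0], -0.6], [[0, 0, 0], -0.72], [[0, 0, 0], -0.84], [[0, 0, 0], -0.96]])

```text
time: 3.37
tcp_pos: [0.5443, -0.1924, 0.1669]
tcp_rot: [0.0, 0.94, 0.34, -0.0]
contact_force: [0.2, -0.3, 0.8]
opening: 1.005
```

Call:
send_rows(series=[[[0, 0, 0], -0.12], [[0, 0, 0], -0.24], [[0, 0, 0], -0.36], [[0, 0, 0], -0.48], [[0, 0, 0], -0.6], [[0, 0, 0], -0.72], [[0, 0, 0], -0.84], [[0, 0, 0], -0.88]])

```text
time: 4.03
tcp_pos: [0.5444, -0.1923, 0.1669]
tcp_rot: [0.0, 0.706, 0.708, -0.0]
contact_force: [-1.0, -0.0, 0.2]
opening: 1.0
```

```bash
cat > look.py <<'E'
from h import *
import sys
st=r.read_state(); im=r.read_camera("wrist"); cm=cam("wrist",st); m=orange(im)
n,l,s,c=cv2.connectedComponentsWithStats(m); g=w2px(cm,[.5456,-.1925,.04])
k=min([i for i in range(1,n) if s[i,4]>60],key=lambda i:np.hypot(*(c[i]-g))); mm=(l==k).astype(np.uint8)
f,e=fitwing(cm,mm,[.5456,-.1925,0]); A=rot(st["tcp_rot"]); y=np.arctan2(A[1,0],A[0,0])
print(s[k],f,e,"tcp",st["tcp_pos"],"yaw",y,"q",np.round(st["joint_pos"],3),st["time"])
d=A.T@(np.array([f[0],f[1],.03])-st["tcp_pos"]); print("shift units",d/.025)
q=np.array([w2px(cm,P) for P in wing(*f)]); 
o=im[:,:,::-1].copy(); cv2.polylines(o,[cv2.convexHull(q.astype(np.float32)).astype(int)],True,(255,0,0))
x,w=int(q[:,0].mean()),int(q[:,1].mean()); x0,y0=max(x-80,0),max(w-60,0)
cv2.imwrite("pics/"+sys.argv[1],cv2.resize(o[y0:y0+120,x0:x0+160],None,fx=4,fy=4,interpolation=0))
E
python3 look.py w2.png
```

```text
[252 175  12  32 337] [ 0.5495158  -0.19124833 -0.0060584 ] 73.50831604003906 tcp [ 0.54436286 -0.19233893  0.16690505] yaw 1.5730323787421743 q [-4.550e-01  1.790e-01  1.130e-01  1.505e+00 -1.000e-03 -4.580e-01] 4.0333
shift units [0.04699148 0.20547397 5.47619847]
```

View pics/w2.png

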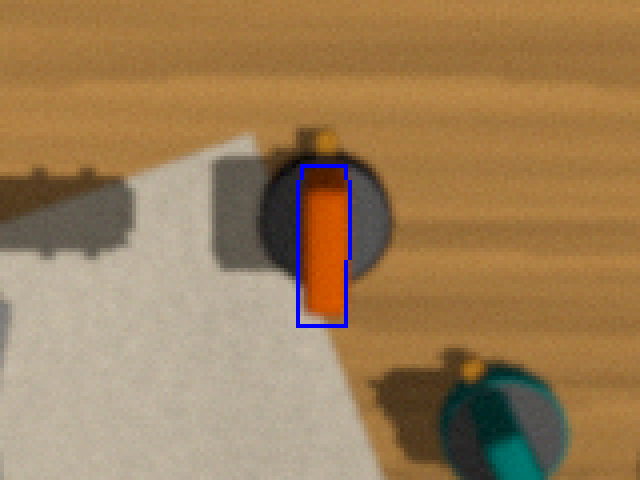

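The wing lies straight up the image, x 303–350 and y 168–318 in the crop, with its shaded end at the top. The fit overshoots a few px at the bottom because the mask drops the shaded face, so I refit with a looser mask.

```bash
sed -i 's/h\[...,1\]>200)&(h\[...,2\]>110)/h[...,1]>195)\&(h[...,2]>45)/' h.py; python3 look.py w3.png
```

```text
[251 169  12  38 390] [ 0.54731592 -0.1910336   0.010701  ] 27.624595642089844 tcp [ 0.54439162 -0.19233814  0.16688447] yaw 1.5719500759864167 q [-4.550e-01  1.790e-01  1.130e-01  1.505e+00 -1.000e-03 -4.570e-01] 4.0833
shift units [0.0561215  0.11633027 5.4753534 ]
```

Call:
send_rows(series=[[[0, 0, 0.5], 0], [[0.05, 0.1, 1.4], 0], [[0.05, 0.1, 2.4], 0], [[0.05, 0.1, 3.4], 0], [[0.05, 0.1, 4.3], 0], [[0.05, 0.1, 5], 0], [[0.05, 0.1, 5.4], 0], [[0.05, 0.1, 5.6], 0]])

```text
time: 4.8
tcp_pos: [0.5458, -0.189, 0.0235]
tcp_rot: [-0.002, 0.708, 0.707, -0.001]
contact_force: [-1.0, -0.1, -0.8]
opening: 1.0
```

Call:
send_rows(series=[[[0, 0, 0], 0], [[0, 0, 0], 0], [[0, 0, 0], 0], [[0, 0, 0], 0], [[0, 0, 0], 0], [[0, 0, 0], 0], [[0, 0, 0], 0], [[0, 0, 0], 0]], jaw=0)

```text
time: 5.47
tcp_pos: [0.5487, -0.1898, 0.0273]
tcp_rot: [0.001, 0.707, 0.707, 0.0]
contact_force: [0.5, 0.2, 2.7]
opening: 0.121
```

Call:
send_rows(series=[[[0, 0, -0.3], 0], [[0, 0, -0.9], 0], [[0, 0, -1.8], 0], [[0, 0, -2.9], 0], [[0, 0, -4], 0], [[0, 0, -5.2], 0], [[0, 0, -6.2], 0], [[0, 0, -6.8], 0]])

```text
time: 6.13
tcp_pos: [0.5488, -0.1898, 0.2003]
tcp_rot: [0.002, 0.707, 0.707, 0.001]
contact_force: [0.9, 0.2, 0.3]
opening: 0.124
```

Run:
```python
from h import *
ct=cam("top"); cs=cam("scene")
# well guess: collar ring in top crop at (487,208)/2 -> px
im=cv2.imread("pics/top0.png")
u,v=(487-400)/2+120, 208/2+110
print("well guess top",px2w(ct,u,v,.118))
u,v=305/1.67+190,150/1.67+150; print("scene",px2w(cs,u,v,.118))
st=r.read_state(); print(st["tcp_pos"],st["opening"],st["contact_force"],st["joint_pos"])
```

```text
well guess top [0.51681318 0.12219586 0.118     ]
scene [0.52807108 0.13025364 0.118     ]
[ 0.54880792 -0.18979513  0.20026435] 0.12392497610049888 [0.92852213 0.19063831 0.29806497] [-4.48451692e-01  1.84176478e-01  1.85818726e-01  1.56811631e+00
  6.03170743e-05 -4.48737077e-01]
```

Call:
send_rows(series=[[[0.3, 0, -0.5], 0], [[1, 0.1, -1], 0], [[2, 0.3, -1.2], 0], [[3.2, 0.4, -1.2], 0], [[4.4, 0.5, -1.2], 0], [[5.6, 0.6, -1.2], 0], [[6.8, 0.7, -1.2], 0], [[8, 0.8, -1.2], 0]])

```text
time: 6.8
tcp_pos: [0.567, 0.0127, 0.2256]
tcp_rot: [-0.001, 0.707, 0.707, -0.001]
contact_force: [0.7, 0.3, -1.2]
opening: 0.124
```

Call:
send_rows(series=[[[1, 0.1, 0], 0], [[2, 0.2, 0], 0], [[3, 0.3, 0], 0], [[3.8, 0.4, 0], 0], [[4.3, 0.4, 0], 0], [[4.5, 0.4, 0], 0], [[4.6, 0.4, 0], 0], [[4.6, 0.4, 0], 0]])

```text
time: 7.47
tcp_pos: [0.5776, 0.1254, 0.2261]
tcp_rot: [-0.0, 0.707, 0.707, -0.0]
contact_force: [-0.8, 0.1, -1.2]
opening: 0.129
```

Run:
```python
from h import *
st=r.read_state(); im=r.read_camera("wrist"); np.save("pics/w4.npy",im); cm=cam("wrist",st)
print(st["tcp_pos"],st["tcp_rot"],st["joint_pos"],st["opening"],w2px(cm,[.517,.124,.118]))
cv2.imwrite("pics/w4.png",cv2.resize(im[:,:,::-1],(768,576),interpolation=3))
```

```text
[0.57758418 0.12543361 0.22607117] [-1.12323161e-04  7.06976756e-01  7.07236643e-01 -4.29428820e-04] [ 1.00615128e-01  2.23121224e-01  2.82166729e-01  1.63064909e+00
 -3.69378834e-04  1.00247742e-01] 0.1290588696689677 [254.20161344 126.3778265 ]
```

View pics/w4.png

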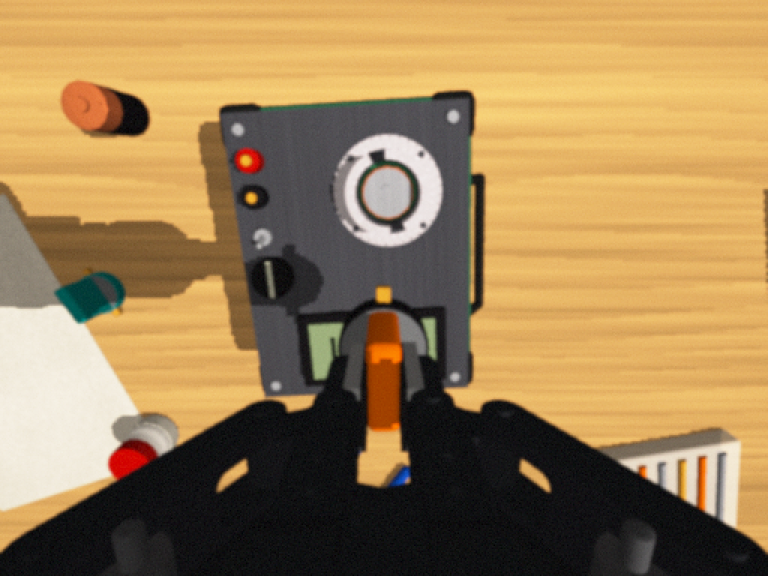

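The view shows the well collar at (388,190) with slots at (377,156) and (398,226). The cap is held upright at (385,335) with a lug at (383,294). I rectify both planes to measure.

```bash
cat >> h.py <<'E'
def rectify(im,cm,c,z,half=.035,n=351):
    """top view of plane z: columns +y to the right, rows +x downwards"""
    src=np.array([[0,0],[n-1,0],[n-1,n-1],[0,n-1]],np.float32)
    W=[[c[0]-half,c[1]-half,z],[c[0]-half,c[1]+half,z],[c[0]+half,c[1]+half,z],[c[0]+half,c[1]-half,z]]
    H=cv2.getPerspectiveTransform(src,np.array([w2px(cm,w) for w in W],np.float32))
    return cv2.warpPerspective(im,H,(n,n),flags=cv2.INTER_CUBIC|cv2.WARP_INVERSE_MAP)
E
python3 - <<'E'
from h import *
im=np.load("pics/w4.npy"); st=r.read_state(); cm=cam("wrist",st)
c=np.array([.517,.124])
# refine centre: bright ring outer edge & bore, radial template on z=.118
for it in range(3):
    t=cv2.cvtColor(rectify(im,cm,c,.118),cv2.COLOR_RGB2GRAY).astype(np.float32)
    b=(t>150).astype(np.float32)
    best=None
    from itertools import product
    yy,xx=np.mgrid[:351,:351]
    for dy,dx in product(range(-30,31,2),repeat=2):
        R_=np.hypot(xx-175-dx,yy-175-dy)
        s=b[(R_>100)&(R_<130)].mean()-b[(R_>130)&(R_<142)].mean()
        if best is None or s>best[0]: best=(s,dy,dx)
    c=c+np.array(best[1:])*.0002; print(best,c)
t=cv2.cvtColor(rectify(im,cm,c,.118),cv2.COLOR_RGB2GRAY).astype(np.float32)
a=np.linspace(-np.pi,np.pi,721)[:-1]
prof=np.mean([cv2.remap(t,(175+rr*5*np.sin(a)).astype(np.float32)[None],(175+rr*5*np.cos(a)).astype(np.float32)[None],1)[0] for rr in (21.5,22.5,23.5)],0)
for s0 in (0.28,0.28-np.pi):
    d=(a-s0+np.pi)%(2*np.pi)-np.pi; w=np.clip(150-prof,0,None)*(abs(d)<.4); print("slot",s0+(w*d).sum()/w.sum())
cc=np.array(st["tcp_pos"][:2]); zb=st["tcp_pos"][2]-.027
A=rectify(im,cm,c,.118)[:,:,::-1].copy(); B=rectify(im,cm,cc,zb+.016)[:,:,::-1].copy(); C=rectify(im,cm,cc,zb+.011)[:,:,::-1].copy()
for X,rs in ((A,(20,26)),(B,(19,)),):
    for q in rs: cv2.circle(X,(175,175),q*5,(0,0,255),1)
cv2.line(C,(175,0),(175,350),(0,0,255),1); cv2.circle(C,(175,175),125,(0,0,255),1)
cv2.imwrite("pics/rect.png",cv2.resize(np.hstack([A,B,C]),(798,266)))
E
```

```text
(np.float32(0.23187995), -30, -28) [0.511  0.1184]
(np.float32(0.28836653), -12, 20) [0.5086 0.1224]
(np.float32(0.29586452), -4, 30) [0.5078 0.1284]
slot 0.5999426579191582
slot -3.157438855062072
```

View pics/rect.png

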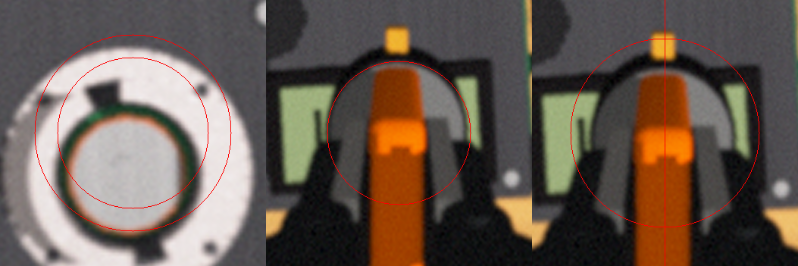

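```bash
cat > well.py <<'E'
from h import *
from scipy.optimize import least_squares
def well(im,cm,c,show=None):
    t=rectify(im,cm,c,.118); g=cv2.cvtColor(t,cv2.COLOR_RGB2GRAY).astype(np.float32)
    a=np.linspace(-np.pi,np.pi,361)[:-1]; rr=np.arange(17.5,25,.1); 
    k=np.array([0,0.])
    for _ in range(3):
        X=(175+k[0]*5+5*np.outer(rr,np.cos(a))); Y=(175+k[1]*5+5*np.outer(rr,np.sin(a)))
        P=cv2.remap(g,Y.astype(np.float32),X.astype(np.float32),1)   # X rows, Y cols
        P=cv2.remap(g,Y.astype(np.float32),X.astype(np.float32),1)
        e=rr[np.argmax(np.diff(P,axis=0)[5:],axis=0)+5]
        pts=np.c_[k[0]+e*np.cos(a),k[1]+e*np.sin(a)]
        s=least_squares(lambda p:np.hypot(pts[:,0]-p[0],pts[:,1]-p[1])-p[2],[*k,19.5],loss="soft_l1",f_scale=.3)
        k=s.x[:2]
    w=None; out=[]
    prof=P[(rr>20.8)&(rr<22.8)].mean(0); thr=(prof.max()+prof.min())/2
    for s0 in (.295,.295-np.pi):
        d=(a-s0+np.pi)%(2*np.pi)-np.pi; w=np.clip(thr-prof,0,None)*(abs(d)<.45); out.append(s0+(w*d).sum()/w.sum())
    return c+k*.001,s.x[2],out
E
sed -i 's/Y.astype(np.float32),X.astype/Y.astype(np.float32),X.astype/;0,/P=cv2.remap/{/P=cv2.remap/d}' well.py
python3 - <<'E'
from well import *
im=np.load("pics/w4.npy"); st=r.read_state(); cm=cam("wrist",st)
c=np.array([.5172,.1264])
for _ in range(2):
    o=well(im,cm,c); c=o[0]; print(o)
A=rectify(im,cm,c,.118)[:,:,::-1].copy(); cv2.circle(A,(175,175),100,(0,0,255),1)
for s in o[2]: cv2.line(A,(175,175),(int(175+130*np.sin(s)),int(175+130*np.cos(s))),(255,0,0),1)
cc=np.array(st["tcp_pos"][:2])
B=rectify(im,cm,cc-[.01,0],st["tcp_pos"][2]-.011)[:,:,::-1].copy(); cv2.circle(B,(175,225),95,(0,0,255),1)
cv2.imwrite("pics/rect2.png",np.hstack([A,B]))
E
```

```text
(array([0.51921976, 0.12710144]), np.float64(19.376256416772595), [np.float64(0.27492813999852406), np.float64(-2.8560753860056063)])
(array([0.51920196, 0.12714023]), np.float64(19.381822370088997), [np.float64(0.27447762500057044), np.float64(-2.8558040142265817)])
```

View pics/rect2.png

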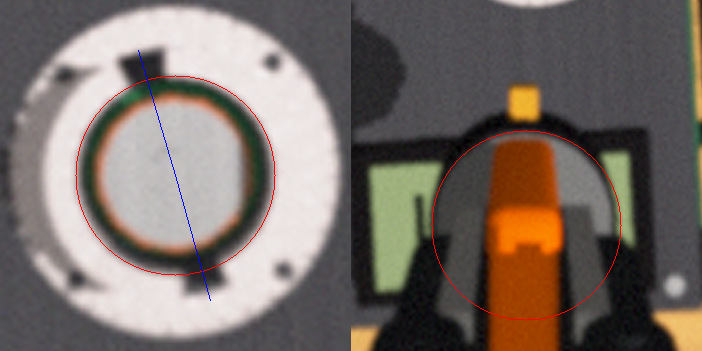

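Collar centre is (0.5192, 0.1271) and the slots are at +0.28 rad. The cap sits centred under the tool within about 1 mm. Moving over the well and turning -0.28.

Call:
send_rows(series=[[[0, -0.2, 0], -0.04], [[0, -0.7, 0.1], -0.1], [[0, -1.2, 0.3], -0.18], [[0.05, -1.7, 0.5], -0.24], [[0.07, -2.1, 0.8], -0.28], [[0.07, -2.3, 1.1], -0.28], [[0.07, -2.34, 1.4], -0.28], [[0.07, -2.34, 1.6], -0.28]])

```text
time: 8.18
tcp_pos: [0.5191, 0.1262, 0.1856]
tcp_rot: [-0.0, 0.602, 0.798, -0.0]
contact_force: [-0.0, 0.5, -1.3]
opening: 0.128
```

Call:
send_rows(series=[[[0, 0, 0.2], 0], [[0, 0, 0.4], 0], [[0, 0, 0.6], 0], [[0, 0, 0.8], 0], [[0, 0, 0.9], 0], [[0, 0, 1], 0], [[0, 0, 1], 0], [[0, 0, 1], 0]])

```text
time: 8.85
tcp_pos: [0.5194, 0.1274, 0.1613]
tcp_rot: [-0.0, 0.601, 0.799, 0.0]
contact_force: [0.3, -1.1, -0.2]
opening: 0.126
```

```bash
cat > s.py <<'E'
from h import *
s=r.read_state(); A=rot(s["tcp_rot"])
p=np.array(s["tcp_pos"]); d=A.T@(np.array([.519,.1271,p[2]])-p)/.025
print("tcp",np.round(p,4),"yaw-pi/2",round(np.arctan2(A[1,0],A[0,0])-np.pi/2,4),"tilt",np.round(A[:,2],3),"F",np.round(s["contact_force"],1),"T",np.round(s["torque"],2),"op",round(s["opening"],3),"q6",round(s["joint_pos"][5],2),"toaxis units",np.round(d,3),"t",s["time"])
E
python3 s.py
```

```text
tcp [0.5194 0.1274 0.1613] yaw-pi/2 0.2803 tilt [-0.  0. -1.] F [ 0.3 -1.1 -0.2] T [-0.01  0.    0.01] op 0.126 q6 -0.17 toaxis units [-0.005 -0.019  0.   ] t 8.85
```

Call:
send_rows(series=[[[0, 0, 0.2], 0], [[0, 0, 0.4], 0], [[0, 0, 0.6], 0], [[0, 0, 0.7], 0], [[0, 0, 0.75], 0], [[0, 0, 0.8], 0], [[0, 0, 0.8], 0], [[0, 0, 0.8], 0]])

```text
time: 9.52
tcp_pos: [0.5195, 0.1273, 0.1414]
tcp_rot: [0.0, 0.601, 0.799, 0.0]
contact_force: [-0.1, 0.3, -0.1]
opening: 0.126
```

Call:
send_rows(series=[[[0, 0, 0.03], 0], [[0, 0, 0.06], 0], [[0, 0, 0.09], 0], [[0, 0, 0.12], 0], [[0, 0, 0.15], 0], [[0, 0, 0.18], 0], [[0, 0, 0.2], 0], [[0, 0, 0.2], 0]])

```text
time: 10.18
tcp_pos: [0.5194, 0.1273, 0.1363]
tcp_rot: [0.0, 0.601, 0.799, 0.0]
contact_force: [0.2, -0.1, -0.5]
opening: 0.128
```

Call:
send_rows(series=[[[0, 0, 0.03], 0], [[0, 0, 0.06], 0], [[0, 0, 0.09], 0], [[0, 0, 0.12], 0], [[0, 0, 0.15], 0], [[0, 0, 0.15], 0], [[0, 0, 0.15], 0], [[0, 0, 0.15], 0]])

```text
time: 10.85
tcp_pos: [0.5195, 0.1274, 0.1328]
tcp_rot: [0.0, 0.601, 0.799, 0.0]
contact_force: [-1.4, 0.2, 3.0]
opening: 0.128
```

```bash
python3 s.py
```

```text
tcp [0.5195 0.1274 0.1328] yaw-pi/2 0.2802 tilt [ 0.  0. -1.] F [-1.4  0.2  3. ] T [ 0.11  0.22 -0.02] op 0.128 q6 -0.17 toaxis units [-0.006 -0.021 -0.   ] t 10.85
```

Call:
send_rows(series=[[[0, 0, 0.02], 0], [[0, 0, 0.04], 0], [[0, 0, 0.06], 0], [[0, 0, 0.08], 0], [[0, 0, 0.1], 0], [[0, 0, 0.1], 0], [[0, 0, 0.1], 0], [[0, 0, 0.1], 0]])

```text
time: 11.52
tcp_pos: [0.5195, 0.1274, 0.1303]
tcp_rot: [0.0, 0.601, 0.799, 0.0]
contact_force: [-1.4, 0.7, 5.9]
opening: 0.125
```

```bash
python3 s.py
python3 - <<'E'
from h import *
im=r.read_camera("scene"); cs=cam("scene"); u,v=w2px(cs,[.519,.127,.14]).astype(int)
a=cv2.resize(im[v-50:v+40,u-60:u+60,::-1],None,fx=4,fy=4,interpolation=3)
im=r.read_camera("wrist"); b=cv2.resize(im[150:330,180:340,::-1],(320,360),interpolation=3)
cv2.imwrite("pics/s5.png",np.hstack([a,b])); print(u,v)
E
```

```text
tcp [0.5195 0.1274 0.1303] yaw-pi/2 0.2802 tilt [ 0.  0. -1.] F [-1.4  0.7  5.9] T [0.12 0.4  0.03] op 0.125 q6 -0.17 toaxis units [-0.004 -0.022 -0.   ] t 11.5167
375 230
```

View pics/s5.png

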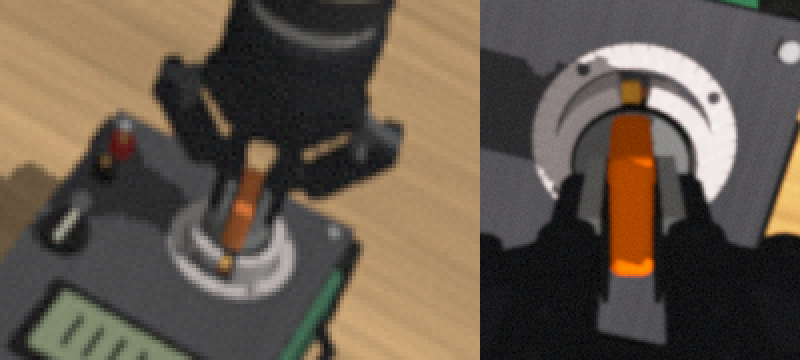

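Both views show the lug in line with its slot (wrist crop (632,92), with slot shadow just outside it). The force rises about 1 N/mm, which fits the spring and not the rim. Continuing down.

Call:
send_rows(series=[[[0, 0, 0.04], 0], [[0, 0, 0.08], 0], [[0, 0, 0.12], 0], [[0, 0, 0.16], 0], [[0, 0, 0.2], 0], [[0, 0, 0.2], 0], [[0, 0, 0.2], 0], [[0, 0, 0.2], 0]])

```text
time: 12.28
tcp_pos: [0.5196, 0.1274, 0.1263]
tcp_rot: [0.0, 0.601, 0.799, 0.0]
contact_force: [-1.9, 1.2, 8.6]
opening: 0.123
```

```bash
python3 s.py
```

```text
tcp [0.5196 0.1274 0.1263] yaw-pi/2 0.2803 tilt [ 0.001  0.    -1.   ] F [-1.9  1.2  8.6] T [ 0.09  0.66 -0.01] op 0.123 q6 -0.17 toaxis units [-0.004 -0.025 -0.   ] t 12.2833
```

Call:
send_rows(series=[[[0, -0.02, 0.04], 0], [[0, -0.02, 0.08], 0], [[0, -0.02, 0.12], 0], [[0, -0.02, 0.14], 0], [[0, -0.02, 0.16], 0], [[0, -0.02, 0.18], 0], [[0, -0.02, 0.18], 0], [[0, -0.02, 0.18], 0]])

```text
time: 12.95
tcp_pos: [0.5195, 0.1274, 0.1228]
tcp_rot: [0.001, 0.601, 0.799, 0.001]
contact_force: [-3.5, 0.1, 11.7]
opening: 0.125
```

```bash
python3 s.py
```

```text
tcp [0.5195 0.1274 0.1228] yaw-pi/2 0.2804 tilt [ 0.002  0.    -1.   ] F [-3.5  0.1 11.7] T [0.11 0.8  0.01] op 0.125 q6 -0.17 toaxis units [-0.004 -0.023 -0.   ] t 12.95
```

Call:
send_rows(series=[[[0, -0.02, 0.01], 0], [[0, -0.03, 0.02], 0], [[0.01, -0.04, 0.03], 0], [[0.01, -0.04, 0.04], 0], [[0.01, -0.04, 0.04], 0], [[0.01, -0.04, 0.04], 0], [[0.01, -0.04, 0.04], 0], [[0.01, -0.04, 0.04], 0]])

```text
time: 13.62
tcp_pos: [0.5194, 0.1274, 0.1224]
tcp_rot: [0.002, 0.601, 0.799, 0.002]
contact_force: [-2.1, 0.1, 11.0]
opening: 0.126
```

```bash
python3 s.py
```

```text
tcp [0.5194 0.1274 0.1224] yaw-pi/2 0.2803 tilt [ 0.005  0.001 -1.   ] F [-2.1  0.1 11. ] T [ 0.1   0.55 -0.02] op 0.126 q6 -0.17 toaxis units [-0.005 -0.019 -0.   ] t 13.6167
```

Call:
send_rows(series=[[[0, 0, 0.02], 0], [[0, 0, 0.02], 0.02], [[0, 0, 0.02], 0.04], [[0, 0, 0.02], 0.06], [[0, 0, 0.02], 0.08], [[0, 0, 0.02], 0.1], [[0, 0, 0.02], 0.12], [[0, 0, 0.02], 0.14]])

```text
time: 14.28
tcp_pos: [0.5199, 0.1272, 0.1221]
tcp_rot: [0.002, 0.656, 0.755, 0.002]
contact_force: [-1.1, -0.7, 12.1]
opening: 0.124
```

```bash
python3 s.py
```

```text
tcp [0.5199 0.1272 0.1221] yaw-pi/2 0.1393 tilt [ 0.006  0.    -1.   ] F [-1.1 -0.7 12.1] T [0.04 0.39 0.05] op 0.124 q6 -0.02 toaxis units [-0.    -0.035 -0.   ] t 14.2833
```

Call:
send_rows(series=[[[0, 0, 0], 0.04], [[0, 0, 0], 0.08], [[0, 0, 0], 0.12], [[0, 0, 0], 0.16], [[0, 0, 0], 0.2], [[0, 0, 0], 0.24], [[0, 0, 0], 0.28], [[0, 0, 0], 0.32]])

```text
time: 14.95
tcp_pos: [0.5204, 0.1271, 0.1223]
tcp_rot: [0.002, 0.768, 0.64, 0.003]
contact_force: [-1.5, 0.0, 12.1]
opening: 0.124
```

```bash
python3 s.py
```

```text
tcp [0.5204 0.1271 0.1223] yaw-pi/2 -0.1819 tilt [ 0.007 -0.    -1.   ] F [-1.5  0.  12.1] T [ 0.04  0.21 -0.02] op 0.124 q6 0.3 toaxis units [-0.008 -0.054 -0.   ] t 14.95
```

Call:
send_rows(series=[[[0, -0.01, 0], 0.04], [[0, -0.02, 0], 0.08], [[0, -0.02, 0], 0.12], [[0, -0.02, 0], 0.16], [[0, -0.02, 0], 0.2], [[0, -0.02, 0], 0.24], [[0, -0.02, 0], 0.26], [[0, -0.02, 0], 0.28]])

```text
time: 15.62
tcp_pos: [0.5202, 0.127, 0.1224]
tcp_rot: [0.002, 0.85, 0.527, 0.003]
contact_force: [0.4, -0.4, 11.4]
opening: 0.127
```

Call:
send_rows(series=[[[0, 0, 0], 0.01], [[0, 0, 0], 0.02], [[0, 0, 0], 0.03], [[0, 0, 0], 0.04], [[0, 0, 0], 0.05], [[0, 0, 0], 0.06], [[0, 0, 0], 0.06], [[0, 0, 0], 0.06]])

```text
time: 16.28
tcp_pos: [0.5202, 0.1269, 0.1224]
tcp_rot: [0.002, 0.865, 0.502, 0.003]
contact_force: [-0.8, -0.4, 12.0]
opening: 0.131
```

```bash
python3 s.py
```

```text
tcp [0.5202 0.1269 0.1224] yaw-pi/2 -0.52 tilt [ 0.007 -0.    -1.   ] F [-0.8 -0.4 12. ] T [-0.11  0.11  0.  ] op 0.131 q6 0.63 toaxis units [-0.018 -0.044 -0.   ] t 16.2833
```

Call:
send_rows(series=[[[0, 0, 0], 0.01], [[0, 0, 0], 0.02], [[0, 0, 0], 0.03], [[0, 0, 0], 0.04], [[0, 0, 0], 0.05], [[0, 0, 0], 0.05], [[0, 0, 0], 0.05], [[0, 0, 0], 0.05]])

```text
time: 16.95
tcp_pos: [0.5202, 0.1269, 0.1224]
tcp_rot: [0.002, 0.877, 0.48, 0.003]
contact_force: [-0.6, -0.1, 11.2]
opening: 0.127
```

```bash
python3 s.py
```

```text
tcp [0.5202 0.1269 0.1224] yaw-pi/2 -0.5695 tilt [ 0.007 -0.001 -1.   ] F [-0.6 -0.1 11.2] T [-0.19  0.11  0.19] op 0.127 q6 0.68 toaxis units [-0.02  -0.043 -0.   ] t 16.95
```

Call:
send_rows(series=[[[0, 0, 0], 0.01], [[0, 0, 0], 0.02], [[0, 0, 0], 0.02], [[0, 0, 0], 0.02], [[0, 0, 0], 0.02], [[0, 0, 0], 0.02], [[0, 0, 0], 0.02], [[0, 0, 0], 0.02]])

```text
time: 17.62
tcp_pos: [0.5202, 0.127, 0.1225]
tcp_rot: [0.002, 0.882, 0.472, 0.003]
contact_force: [-0.9, -1.0, 11.5]
opening: 0.126
```

```bash
python3 s.py
```

```text
tcp [0.5202 0.127  0.1225] yaw-pi/2 -0.5881 tilt [ 0.008 -0.001 -1.   ] F [-0.9 -1.  11.5] T [-0.21  0.07  0.51] op 0.126 q6 0.7 toaxis units [-0.022 -0.044 -0.   ] t 17.6167
```

The stop is felt: torque rises to 0.5 Nm at yaw -0.588, and the notch centre was expected near -0.51. I ease back off the wall to about -0.54 and let the cap rise.

Call:
send_rows(series=[[[0, 0, 0], -0.02], [[0, 0, 0], -0.04], [[0, 0, 0], -0.05], [[0, 0, -0.04], -0.05], [[0, 0, -0.08], -0.05], [[0, 0, -0.12], -0.05], [[0, 0, -0.16], -0.05], [[0, 0, -0.16], -0.05]])

```text
time: 18.28
tcp_pos: [0.5202, 0.127, 0.1259]
tcp_rot: [0.002, 0.87, 0.493, 0.003]
contact_force: [1.0, -0.7, 9.7]
opening: 0.13
```

```bash
python3 s.py
```

```text
tcp [0.5202 0.127  0.1259] yaw-pi/2 -0.5401 tilt [ 0.007 -0.    -1.   ] F [ 1.  -0.7  9.7] T [-0.05 -0.17 -0.05] op 0.13 q6 0.66 toaxis units [-0.021 -0.042 -0.   ] t 18.2833
```

Call:
send_rows(series=[[[0, 0, -0.03], 0], [[0, 0, -0.06], 0], [[0, 0, -0.09], 0], [[0, 0, -0.12], 0], [[0, 0, -0.12], 0], [[0, 0, -0.12], 0], [[0, 0, -0.12], 0], [[0, 0, -0.12], 0]])

```text
time: 18.95
tcp_pos: [0.5201, 0.127, 0.1281]
tcp_rot: [0.002, 0.87, 0.493, 0.003]
contact_force: [1.6, -0.3, 7.2]
opening: 0.125
```

```bash
python3 s.py
```

```text
tcp [0.5201 0.127  0.1281] yaw-pi/2 -0.5402 tilt [ 0.007 -0.    -1.   ] F [ 1.6 -0.3  7.2] T [-0.   -0.35 -0.05] op 0.125 q6 0.66 toaxis units [-0.021 -0.041 -0.   ] t 18.95
```

Call:
send_rows(series=[[[0, 0, -0.02], 0], [[0, 0, -0.04], 0], [[0, 0, -0.06], 0], [[0, 0, -0.06], 0], [[0, 0, -0.06], 0], [[0, 0, -0.06], 0], [[0, 0, -0.06], 0], [[0, 0, -0.06], 0]])

```text
time: 19.62
tcp_pos: [0.5201, 0.127, 0.1291]
tcp_rot: [0.002, 0.87, 0.493, 0.003]
contact_force: [3.3, -0.1, 6.3]
opening: 0.126
```

```bash
python3 s.py
```

```text
tcp [0.5201 0.127  0.1291] yaw-pi/2 -0.5402 tilt [ 0.006 -0.    -1.   ] F [ 3.3 -0.1  6.3] T [-0.05 -0.72 -0.03] op 0.126 q6 0.66 toaxis units [-0.02  -0.038 -0.   ] t 19.6167
```

Call:
send_rows(series=[[[0, 0, -0.02], 0], [[0, 0, -0.04], 0], [[0, 0, -0.04], 0], [[0, 0, -0.04], 0], [[0, 0, -0.04], 0], [[0, 0, -0.04], 0], [[0, 0, -0.04], 0], [[0, 0, -0.04], 0]])

```text
time: 20.28
tcp_pos: [0.52, 0.127, 0.1292]
tcp_rot: [0.001, 0.87, 0.493, 0.002]
contact_force: [5.8, -0.3, 3.9]
opening: 0.129
```

```bash
python3 s.py
```

```text
tcp [0.52   0.127  0.1292] yaw-pi/2 -0.5402 tilt [ 0.006 -0.    -1.   ] F [ 5.8 -0.3  3.9] T [-0.05 -1.29  0.03] op 0.129 q6 0.65 toaxis units [-0.016 -0.036 -0.   ] t 20.2833
```

The rise has stopped at z=0.1292, against a predicted 0.1293, and Fz is dropping, so the lugs are against the notch tops. Letting go.

Call:
send_rows(series=[[[0, 0, 0], 0], [[0, 0, 0], 0], [[0, 0, 0], 0], [[0, 0, 0], 0], [[0, 0, 0], 0], [[0, 0, 0], 0], [[0, 0, 0], 0], [[0, 0, 0], 0]], jaw=1)

```text
time: 20.95
tcp_pos: [0.5173, 0.1272, 0.1285]
tcp_rot: [-0.0, 0.87, 0.493, -0.0]
contact_force: [0.2, -0.3, -0.6]
opening: 0.997
```

Call:
send_rows(series=[[[0, 0, -0.2], 0], [[0, 0, -0.6], 0], [[0, 0, -1.2], 0], [[0, 0, -2], 0], [[0, 0, -2.8], 0], [[0, 0.5, -3.4], 0], [[0, 1, -3.8], 0], [[0, 1.2, -4], 0]])

```text
time: 21.62
tcp_pos: [0.5453, 0.1113, 0.2319]
tcp_rot: [0.001, 0.87, 0.493, 0.002]
contact_force: [-0.3, 0.6, 1.2]
opening: 0.999
```

```bash
python3 s.py
python3 - <<'E'
from h import *
st=r.read_state(); im=r.read_camera("wrist"); cm=cam("wrist",st); m=orange(im)
n,l,s,c=cv2.connectedComponentsWithStats(m); g=w2px(cm,[.519,.127,.14])
k=min([i for i in range(1,n) if s[i,4]>60],key=lambda i:np.hypot(*(c[i]-g))); mm=(l==k).astype(np.uint8)
for z0 in (.098,.102,.106,.110): print(z0,fitwing(cm,mm,[.519,.127,-.5],z0))
A=rectify(im,cm,[.519,.127],.118,.045)[:,:,::-1]
q=r.read_camera("scene"); u,v=w2px(cam("scene"),[.519,.127,.13]).astype(int)
b=cv2.resize(q[v-36:v+36,u-44:u+44,::-1],(429,351),interpolation=3)
cv2.imwrite("pics/f.png",np.hstack([A,b]))
E
```

```text
tcp [0.5453 0.1113 0.2319] yaw-pi/2 -0.5403 tilt [ 0.006  0.    -1.   ] F [-0.3  0.6  1.2] T [ 0.03 -0.   -0.02] op 0.999 q6 0.62 toaxis units [ 0.002 -1.226 -0.006] t 21.6167
0.098 (array([ 0.52002044,  0.12678651, -0.54128605]), np.float64(25.985496520996094))
0.102 (array([ 0.51946981,  0.12717401, -0.53336351]), np.float64(36.991004943847656))
0.106 (array([ 0.51896117,  0.12741726, -0.54171102]), np.float64(49.67701721191406))
0.11 (array([ 0.51800731,  0.12798976, -0.53407678]), np.float64(63.24066925048828))
```

View pics/f.png

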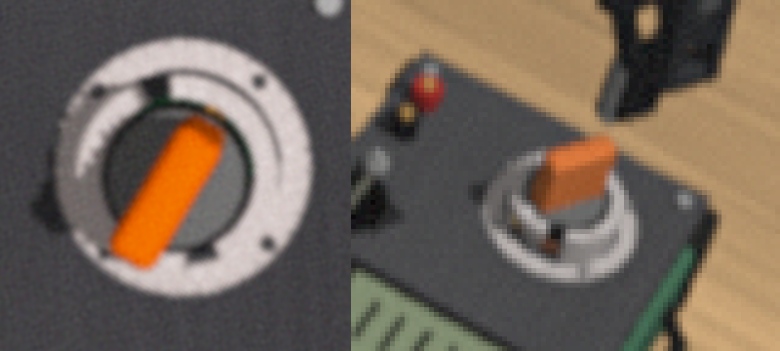

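The final view shows the cap seated in the collar with its shoulder at the rim. The wing is at about -0.54 rad, both slots are empty at (155,85) and (200,252), and the gripper is clear. Handing in.

```bash
python3 -c "
from station import r
print(r.close_job())"
```

```text
the job is handed in; nothing more can be done
None
```

The orange-grip cap is fitted and, by my checks, locked in the well. I lowered its lugs into the slots at +0.28 rad and pushed it down against the spring, with at most about 12 N of vertical force. I then turned it clockwise until the stop was felt at 0.5 Nm, eased back about 0.05 rad and let it rise. I let go and handed the job in at about 22 s of the 70 s.

**Checks that agreed:**
- The rise stopped at tool height 0.1292 m, against a predicted 0.1293 m for locked and flush.
- After release, the pictures show the cap standing level at the rim with both slots empty, and the gripper clear of it.
- The fitted wing yaw is about -0.54 rad. The notch centre was expected at -0.505 rad, so this lies within the notch's play.

**Checks that disagreed or were not made:**
- The silhouette fit of the released cap matched best at the lowest height I tried, 98 mm, where 102 mm means locked. It separates heights poorly, so I relied on the force, the stop height and the picture.
- Just before release there was a sideways load of about 6 N, because the tool was about 1 mm off the well's axis and tilted 0.006 rad. It vanished on opening.
- I took no final whole-bench picture to confirm the other things, though the gripper worked clear of them throughout.

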